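# Light the sample from the microscope's lamp console

### The arm

A 6-joint arm with a two-finger parallel gripper is mounted at the origin on the work surface. World frame = base frame: x ahead of the robot, y to its left, z up, the work surface at z = 0. Lengths are in mm, angles in rad, forces in N, time in s.
With the tool pointing down it reaches from about 275 to 775 mm from the base axis. Payload 14.6 kg.
Tool frame: the origin (TCP) lies at the very end of the fingers, on their centre line; the grasp point (between the pads) lies 19 mm behind it; z points along the fingers, y is the line along which they close (so a half turn about z gives the same grasp; the last joint's range is limited). The gripper opens to 85 mm and grips with 20 to 120 N. Pads are 22 mm wide; open, the fingers measure 114 mm over their backs; the gripper's body (76 mm by 85 mm) begins 54 mm behind the grasp point. The pads swing forward as they close: fully open they stand 13 mm farther back than shut.
Start: joints at [-1.448, 0.263, -0.048, 1.259, 0, 1.415], TCP at [143.97, -504.877, 231.278] pointing down, gripper open.
Joint ranges: [-2.65, 2.65], [-0.89, 1.7], [-1.18, 1.37], [-2.13, 2.11], [-1.35, 1.29], [-3.14, 3.14]. Speed limits (rad/s): [1.89, 1.89, 2.57, 2.79, 3.14, 3.14].

### API

Orientations are given as a unit quaternion [w, x, y, z].
In Python, from cell import env, imaging gives the robot as it stands.
- The arm moves only by the tool carry_out, never from a script. Its argument "deltas" is a list of rows, each an object with "delta_pos": the shift along the tool's x, y, z in m, a list of three; "rot": the turn, a rotation vector about the tool's x, y, z in rad, a list of three. In form: [{"delta_pos": [tx, ty, tz], "rot": [wx, wy, wz]}, ...]. A call has exactly 10 rows; each row shifts and turns the commanded pose from where the row before left it, along the tool's axes as they then stand; what a row does not reach is not made up. A row lasts 1/8 s, in which the tool goes at most 62.5 mm and 10.7 degrees, less where a joint would pass 70% of its speed; a pose out of reach is approached as far as the arm can. A call with a gripper value outside its range is refused whole. "jaw" is the gripper's target within -1 to 1 (fully open at 1, half-way at 0, shut at -1), set as the call begins (left out, the last holds). The fingers move at their own pace and stop on an object; "newtons" is the grip in N (left out, the last holds). Time passes only in rows, so rows that do not move let the fingers close, or fill a call up. It gives the time, the measured TCP pose, the force, the opening and the grip force at its end, in the units of the state.
- env.state(): the state, without advancing time (a new reading comes with each control period).
- imaging.snapshot(name): name is "scene" or "top" or "wrist"; returns (picture, depth): 420x560x3 uint8, red, green, blue; 420x560 float32, mm along the optical axis (not along the pixel's ray), 0 where there is no reading.
- imaging.camera_info(name): a dict with "vfov" (degrees; the focal length in pixels is half the picture's height over the tangent of half this angle, whatever the lens; pixels are square), "cx", "cy" (the principal point, pixels), "xyz" and "attitude" of the camera in the world; the wrist camera has in their place "mount" (4x4, takes a point from camera to tool coordinates, whose origin is the TCP and whose axes are the flange's). Camera axes: x right, y down, z forward; pixel columns grow to the right and rows downward; lengths in mm; the calibration is good to about 2 mm. A picture is of the moment at which its call begins: read the wrist's pose just before it. camera_info takes no time and is no camera call.
- env.close_job(): hands the job in; it is judged then, once.
The state is a dict: "clock": time; "q": joint angles; "qd": joint speeds; "joint_torque": joint torques, N m; "tool_pos": TCP position; "tcp_rot": TCP orientation; "ft_force": force on the tool from outside, world axes, zero at the start; "moment": the same for the moment, N m; "gripper_width": opening from 0.0 (shut) to 1.0 (fully open); "grasp_force": force on a finger pad.
Only numpy, scipy, OpenCV 4.12 (cv2) and the standard library are available. Lean on these libraries where they do the work, as an engineer would, in place of code of your own. Each camera call takes 0.05 s, during which the arm holds its last target. There are 200 camera calls.

### The job

Light the sample at the microscope's lamp console, using only the fingertips: tip the black rocker fully over to its on side (the end with the white bar), then push the blue key fully in, then press the big round white button fully down and keep it down; finish while still holding it down. Do the three in this order, press none of the other coloured keys, and do not pick up or shift any of the things standing on and around the console.

Things in the scene. Friction and masses are not known exactly. Their poses are not given: they have to be found in the camera images.
- console: cream lamp console fixed to the bench, a flat box 240 (x) x 320 (y) x 50 mm; origin at the centre of its underside; x points from its front edge (nearest the robot) to its back, y left, z up. Front row, at x -70 mm: four square colour keys 64 mm apart; back row, at x +50 mm: rocker and round white button, 180 mm apart. All are squared with the console; the order within each row changes
- rocker (a joint): tilt of the power rocker in rad: about 0 to 0.06 at the start (off, the end towards the console's front is down), 0.3 = on, fully over (the far end with the white bar down). It turns about the console's y axis; stiff, it takes about 1 to 3 N at its bar, and stays where it is left
- rocker_on (a point): middle of the white bar on the rocker's upper face, 24 mm from the pivot towards the console's back: press straight down here. About 86 mm above the bench when off, 79 mm when on (the face then slopes down away from the robot). The rocker is a black paddle 64 (console x) x 34 mm on a grey housing 80 x 48 x 16 mm
- light_button (a joint): travel of the round white button in m: 0 = up, 0.008 = fully down. Sprung: about 2 N starts it, 6 N holds it fully down, and it comes up when let go
- light_button_top (a point): centre of the flat top of the round white button, 40 mm diameter, 70 mm above the bench when up, 62 mm when fully down; moves with the button
- light_button_base: the round white button with its dark steel collar, 56 mm diameter and 12 mm high; origin at the centre of the collar's underside, on the console's top
- rocker_base: the rocker with its grey housing, 80 x 48 x 16 mm; origin at the centre of the housing's underside, on the console's top; the pivot lies 20 mm above it
- blue_key_base: the blue key with its black housing, 44 x 44 x 12 mm; origin at the centre of the housing's underside, on the console's top
- blue_key (a joint): travel of the blue key in m: 0 = out, 0.008 = fully in; a latching key that takes about 3 N and stays where it was pushed to
- blue_key_top (a point): centre of the top of the square blue key, 28 x 28 mm, 74 mm above the bench when out, 66 mm when fully in (moves with the key), in a black housing 44 x 44 x 12 mm
- green_key (a joint): travel of the green key in m: 0 = out, 0.008 = fully in; a latching key that takes about 3 N and stays where it was pushed to
- green_key_top (a point): centre of the top of the square green key, 28 x 28 mm, 74 mm above the bench when out, 66 mm when fully in (moves with the key), in a black housing 44 x 44 x 12 mm
- red_key (a joint): travel of the red key in m: 0 = out, 0.008 = fully in; a latching key that takes about 3 N and stays where it was pushed to
- red_key_top (a point): centre of the top of the square red key, 28 x 28 mm, 74 mm above the bench when out, 66 mm when fully in (moves with the key), in a black housing 44 x 44 x 12 mm
- yellow_key (a joint): travel of the yellow key in m: 0 = out, 0.008 = fully in; a latching key that takes about 3 N and stays where it was pushed to
- yellow_key_top (a point): centre of the top of the square yellow key, 28 x 28 mm, 74 mm above the bench when out, 66 mm when fully in (moves with the key), in a black housing 44 x 44 x 12 mm
- dish: closed round dish with amber filling, 55 mm diameter, 15 mm high, on the console's top between rocker and white button; loose; origin at the centre of its underside
- vial: small clear vial with blue cap, 22 mm diameter, 45 mm high, standing on the console between its two rows; loose; origin at the centre of its underside
- bottle: amber bottle, 56 mm diameter, 110 mm high, on the bench left of the console; loose; origin at the centre of its underside
- tip_box: orange box of tips with clear lid, 80 x 115 x 62 mm, on the bench right of the console; loose; origin at the centre of its underside
- beaker: glass beaker, 60 mm diameter, 80 mm high, on the bench right of the console, towards the back; loose; origin at the centre of its underside
- slide_box: flat green slide box 35 x 85 x 22 mm, on the bench in front of the console; loose; origin at the centre of its underside
- tube_rack: blue tube rack 50 x 200 mm, 71 mm high with its capped tubes, on the bench behind the console; loose; origin at the centre of its underside

How it is judged (in metres and radians):
On the way, in this order (a step that is already met when the one before it is completed fails the run):
1. the rocker is tipped to on by the fingers (value of joint rocker above 0.25 rad and contact force between the fingers and rocker_base above 0.5 N), for 0.05 s.
2. the blue key is pushed in by the fingers (value of joint blue_key above 0.006 m and contact force between the fingers and blue_key_base above 0.5 N), for 0.05 s.
3. the white button is pressed down by the fingers (value of joint light_button above 0.006 m and contact force between the fingers and light_button_base above 2 N), for 0.2 s.
At the end, for the whole second after the job is handed in: the rocker is on (above 0.25 of 0.3 rad), the blue key is in (above 6 of 8 mm), the fingers hold the white button down (above 6 of 8 mm, with more than 2 N), the green, red and yellow keys are out (below 3 mm), and every loose thing is within 20 mm of where it stood (all of step 3 and value of joint rocker above 0.25 rad and value of joint blue_key above 0.006 m and value of joint each of green_key, red_key, yellow_key below 0.003 m and distance of each of dish, vial, bottle, tip_box, beaker, slide_box, tube_rack from where it was at the start of the episode below 0.02 m); the arm keeps its last pose, push and grip.
It fails at once if the blue key or the white button is pressed (3 mm) before the rocker is on (not (value of joint rocker above 0.25 rad) and value of joint any of blue_key, light_button above 0.003 m).
It fails at once if the white button is pressed (3 mm) before the blue key is in (not (value of joint blue_key above 0.006 m) and value of joint light_button above 0.003 m).
It fails at once if a green, red or yellow key is pressed (3 mm) (value of joint any of green_key, red_key, yellow_key above 0.003 m).
It fails at once if a loose thing is lifted, carried or shifted by more than 20 mm (distance of any of dish, vial, bottle, tip_box, beaker, slide_box, tube_rack from where it was at the start of the episode above 0.02 m).
It also fails if it takes over 38 s, if anything falls off the work surface, if the arm or the gripper's body presses on something with over 40 N, if the wrist force passes 120 N, or if a joint passes its speed limit or range.

## Working session

There is one attempt and no reset: what is moved stays moved. The work goes in short steps, Python scripts to look and compute and a tool call to move; the robot and the scene stay as the last step left them, time stands still between calls to the robot, and variables do not carry over. Pictures are saved under pics/ and viewed, at most 10 in all, crops included, and the job is handed in when it is done.

Besides the shell and the picture viewer there is one more tool, called after ">>>" by a JSON object that holds its "op" and its "data". carry_out: Moves the arm, as the interface text tells. Its arguments: {"type":"object","properties":{"deltas":{"type":"array","items":{"type":"object","properties":{"delta_pos":{"type":"array","items":{"type":"number"}},"rot":{"type":"array","items":{"type":"number"}}}}},"jaw":{"type":"number"},"newtons":{"type":"number"}},"required":["deltas"]}

```bash
mkdir -p pics; ls
python3 - <<'E'
from cell import env, imaging
import cv2, numpy as np
s=env.state(); print(s)
for n in("scene","top"):
    p,d=imaging.snapshot(n); print(n,imaging.camera_info(n))
    cv2.imwrite(f"pics/{n}0.png",p[:,:,::-1]); np.savez(f"pics/{n}0.npz",p=p,d=d)
print(imaging.camera_info("wrist"))
E
```

```text
pics
{'clock': 0.0, 'q': array([-1.44833455e+00,  2.63520088e-01, -4.89498156e-02,  1.25939921e+00,
        1.27605847e-06,  1.41551512e+00]), 'qd': array([-0.00120454,  0.0002404 , -0.00090791, -0.00063932, -0.00012122,
        0.00125264]), 'joint_torque': array([-3.08415030e-03, -6.37618232e+01,  3.84576666e+01,  1.36437974e-02,
       -3.48540379e-04,  4.60409763e-05]), 'tool_pos': array([ 143.91762103, -504.59649051,  230.8218427 ]), 'tcp_rot': array([-5.36311907e-04,  9.90372699e-01,  1.38425538e-01,  9.43962996e-06]), 'ft_force': array([-0.42181361, -0.11549478,  0.81650652]), 'moment': array([ 0.00452646,  0.04225183, -0.00114028]), 'grasp_force': 0.0, 'gripper_width': 0.998526000386797}
scene {'vfov': 55.417779238287594, 'cx': 285.2160055513642, 'cy': 220.07787407665253, 'xyz': array([891.06512015, 588.20016565, 560.11105838]), 'attitude': array([-0.11897016,  0.21209834,  0.86691973, -0.43509835])}
top {'vfov': 50.54061801780177, 'cx': 279.295383323822, 'cy': 215.17617780143647, 'xyz': array([ 421.60614983,   41.00980154, 1125.77010072]), 'attitude': array([-0.05266811,  0.70975619, -0.70076329,  0.04902072])}
{'vfov': 64.85095919521264, 'cx': 278.62530767357083, 'cy': 208.1988507482411, 'mount': array([[ 8.03713225e-04, -9.49856828e-01, -3.12684123e-01,
         7.92911874e+01],
       [ 9.99999618e-01,  6.55999136e-04,  5.77604192e-04,
         9.42796306e-01],
       [-3.43520770e-04, -3.12684468e-01,  9.49856992e-01,
        -1.43523081e+02],
       [ 0.00000000e+00,  0.00000000e+00,  0.00000000e+00,
         1.00000000e+00]])}
```

View pics/top0.png

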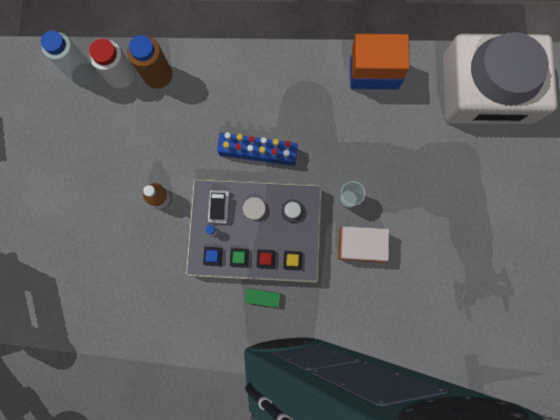

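View pics/scene0.png

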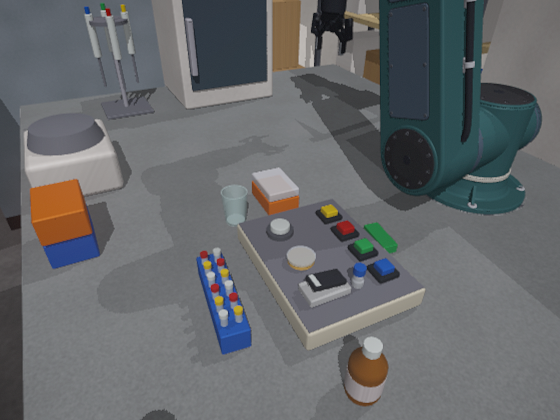

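The top view shows the rocker at (217,206), its white bar at the upper (far) end near (218,193). The dish is at (254,208), the white button at (292,211), the blue key at (212,257) and the vial at (210,230). The scene view confirms the layout: rocker about (325,285), button (280,227), blue key (384,268).

```bash
cat > h.py <<'E'
import numpy as np, cv2
from scipy.spatial.transform import Rotation as R
def rot(q): return R.from_quat([q[1],q[2],q[3],q[0]]).as_matrix()
def pose(ci,st=None):
    if 'mount' in ci:
        M=rot(st['tcp_rot']); m=ci['mount']
        return M@m[:3,:3], M@m[:3,3]+st['tool_pos']
    return rot(ci['attitude']), ci['xyz']
def world(ci,u,v,d,st=None):
    f=210/np.tan(np.radians(ci['vfov']/2)); A,t=pose(ci,st)
    u,v,d=map(np.asarray,(u,v,d))
    c=np.stack([(u-ci['cx'])/f*d,(v-ci['cy'])/f*d,d],-1)
    return c@A.T+t
def ray_z(ci,u,v,z,st=None):
    o=pose(ci,st)[1]; r=world(ci,u,v,1.,st)-o
    return o+r*(z-o[2])/r[2]
def blob(p,lo,hi,box):
    x0,y0,x1,y1=box; h=cv2.cvtColor(p,cv2.COLOR_RGB2HSV)
    m=cv2.inRange(h,np.array(lo),np.array(hi)); k=np.zeros_like(m); k[y0:y1,x0:x1]=m[y0:y1,x0:x1]
    n,l,s,c=cv2.connectedComponentsWithStats(k); i=1+np.argmax(s[1:,4])
    return c[i],l==i,s[i,4]
E
python3 - <<'E'
from h import *
from cell import imaging
B=dict(blue=((105,120,40),(130,255,255)),green=((50,100,40),(85,255,255)),red=((0,150,60),(8,255,255)),yellow=((18,120,80),(32,255,255)),white=((0,0,140),(180,60,255)))
box={'top':dict(blue=(200,248,224,268),green=(230,250,250,268),red=(256,250,276,270),yellow=(282,250,304,272),btn=(278,198,306,224),dish=(240,194,270,224),bar=(210,188,226,199),vial=(203,222,218,240)),
'scene':dict(blue=(370,255,400,280),green=(350,236,378,256),red=(330,220,360,240),yellow=(316,203,343,221),btn=(266,217,296,236),dish=(283,244,320,272),bar=(300,270,326,296),vial=(350,260,370,290))}
col=dict(btn='white',dish='white',bar='white',vial='blue')
for n in box:
    z=np.load(f'pics/{n}0.npz'); ci=imaging.camera_info(n)
    for k,b in box[n].items():
        try:
            c,m,a=blob(z['p'],*B[col.get(k,k)],b)
        except ValueError: print(n,k,'none');continue
        v,u=np.nonzero(m&(z['d']>0)); W=world(ci,u,v,z['d'][v,u])
        print(n,k,c.round(1),a,np.median(W,0).round(1),W[:,2].min().round(),W[:,2].max().round())
E
```

```text
top blue [211.5 255.4] 164 [476.9 206.7  72.4] 59.0 77.0
top green [238.4 257. ] 156 [473.2 143.2  72. ] 57.0 78.0
top red [265.3 258.4] 135 [471.5  79.6  72.5] 63.0 77.0
top yellow [292.2 259.5] 149 [468.   16.1  72.1] 57.0 77.0
top btn [292.  209.3] 191 [589.2  17.2  72.6] 61.0 78.0
top dish [253.5 207.9] 375 [592.3 109.5  64. ] 48.0 70.0
top bar [217.1 195.6] 44 [617.1 196.   85.7] 81.0 91.0
top vial [209.9 229.3] 64 [536.3 209.3  93.1] 49.0 99.0
scene blue [383.8 266.7] 259 [478.1 212.1  73.6] 50.0 76.0
scene green [363.2 245.8] 217 [475.4 149.1  73.3] 50.0 77.0
scene red [345.1 227.3] 171 [473.5  85.5  73.6] 64.0 76.0
scene yellow [328.9 210.8] 168 [470.3  22.5  73.2] 51.0 76.0
scene btn [279.7 225.7] 239 [589.1  23.4  74.1] 50.0 77.0
scene dish [301.  255.9] 490 [591.3 113.3  65.4] 49.0 68.0
scene bar [310.6 290.1] 167 [623.3 198.3  66.4] 50.0 69.0
scene vial [359.4 269.4] 158 [536.7 214.2  94.5] 50.0 97.0
```

>>> {"op": "carry_out", "data": {"deltas": [{"delta_pos": [0,0,0],"rot": [0,0,0.162]},{"delta_pos": [0,0,0],"rot": [0,0,0.162]},{"delta_pos": [0.022,-0.0395,0],"rot": [0,0,0]},{"delta_pos": [0.022,-0.0395,0],"rot": [0,0,0]},{"delta_pos": [0.022,-0.0395,0],"rot": [0,0,0]},{"delta_pos": [0.022,-0.0395,0],"rot": [0,0,0]},{"delta_pos": [0.022,-0.0395,0],"rot": [0,0,0]},{"delta_pos": [0.022,-0.0395,0],"rot": [0,0,0]},{"delta_pos": [0.022,-0.0395,0],"rot": [0,0,0]},{"delta_pos": [0.022,-0.0395,0],"rot": [0,0,0]}], "jaw": -1, "newtons": 60}}

```text
clock: 1.35
tool_pos: [334.8, -196.0, 231.2]
tcp_rot: [-0.0, 1.0, -0.023, -0.0]
ft_force: [0.6, 0.6, -0.6]
gripper_width: 0.003
grasp_force: 0.0
```

>>> {"op": "carry_out", "data": {"deltas": [{"delta_pos": [0.022,-0.0395,0],"rot": [0,0,0]},{"delta_pos": [0.022,-0.0395,0],"rot": [0,0,0]},{"delta_pos": [0.022,-0.0395,0],"rot": [0,0,0]},{"delta_pos": [0.022,-0.0395,0],"rot": [0,0,0]},{"delta_pos": [0.022,-0.0395,0],"rot": [0,0,0]},{"delta_pos": [0.022,-0.0395,0],"rot": [0,0,0]},{"delta_pos": [0.022,-0.0395,0],"rot": [0,0,0]},{"delta_pos": [0.022,-0.0395,0],"rot": [0,0,0]},{"delta_pos": [0,0,0],"rot": [0,0,0]},{"delta_pos": [0,0,0],"rot": [0,0,0]}]}}

```text
clock: 2.6
tool_pos: [523.4, 82.9, 231.2]
tcp_rot: [-0.01, 1.0, -0.003, -0.001]
ft_force: [0.1, -0.5, 0.1]
gripper_width: 0.004
grasp_force: 0.0
```

Run:
```python
from cell import env, imaging
import cv2, numpy as np
s=env.state(); print(s['clock'],s['tool_pos'],s['tcp_rot'],s['ft_force'],s['gripper_width'])
p,d=imaging.snapshot("wrist")
cv2.imwrite("pics/w1.png",p[:,:,::-1]); np.savez("pics/w1.npz",p=p,d=d,tp=s['tool_pos'],tr=s['tcp_rot'])
```

```text
2.6 [523.40824572  82.86781141 231.2298252 ] [-1.01055420e-02  9.99942828e-01 -3.45505310e-03 -5.31027694e-04] [ 0.0599004  -0.48721443  0.07653222] 0.003598614221522854
```

View pics/w1.png

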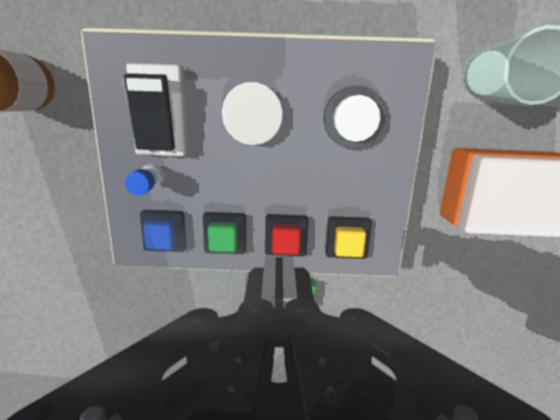

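The wrist view shows the rocker bar at (144,86), dish (252,113), button top (357,118), vial cap (140,181), and keys blue (159,234), green (223,237), red (286,239), yellow (350,242). The closed fingertips are at (280,262).

Run:
```python
from h import *
from cell import imaging
z=np.load('pics/w1.npz'); st=dict(tool_pos=z['tp'],tcp_rot=z['tr']); ci=imaging.camera_info('wrist')
B=dict(blue=((105,120,40),(130,255,255)),green=((50,100,40),(85,255,255)),red=((0,150,60),(8,255,255)),yellow=((18,120,80),(32,255,255)),white=((0,0,170),(180,60,255)))
box=dict(blue=(140,212,185,252),green=(203,215,245,256),red=(266,216,308,256),yellow=(328,220,372,258),btn=(325,85,392,150),bar=(122,76,164,93),dish=(215,75,290,150),vial=(122,166,156,196))
col=dict(btn='white',dish='white',bar='white',vial='blue');Z=dict(btn=70,dish=65,bar=86,vial=95)
P={}
for k,b in box.items():
    c,m,a=blob(z['p'],*B[col.get(k,k)],b)
    v,u=np.nonzero(m&(z['d']>0)); W=world(ci,u,v,z['d'][v,u],st); top=W[W[:,2]>np.median(W[:,2])-4]
    P[k]=top.mean(0); print(k,c.round(1),a,top.mean(0).round(1),np.median(W[:,2]).round(1), ray_z(ci,*c,Z.get(k,74),st).round(1))
d=P['blue']-P['yellow']; print('yaw',-np.arctan2(d[0],d[1]),np.hypot(*d[:2]))
print(R.from_matrix(rot(z['tr'])).as_matrix().round(4))
```

```text
blue [158.  234.6] 807 [475.1 204.8  74.5] 74.6 [476.2 204.7  74. ]
green [221.9 236.7] 824 [472.7 141.4  74.5] 74.5 [474.1 141.1  74. ]
red [285.7 239.4] 792 [470.3  78.   74.5] 74.5 [471.4  78.   74. ]
yellow [349.6 241.5] 902 [467.8  14.7  74.5] 74.5 [469.3  15.   74. ]
btn [356.7 117.7] 1682 [587.   16.2  74.8] 74.8 [587.   15.2  70. ]
bar [143.8  84.3] 410 [615.3 194.4  87.7] 87.7 [615.4 195.1  86. ]
dish [251.2 113. ] 3029 [591.  108.8  66. ] 66.0 [591.3 109.2  65. ]
vial [139.  181.7] 574 [534.3 207.7  95.7] 95.6 [535.1 206.5  95. ]
yaw -0.038426248464666905 190.2208571238876
[[ 1.     -0.0069 -0.001 ]
 [-0.0069 -0.9998  0.0202]
 [-0.0011 -0.0202 -0.9998]]
```

>>> {"op": "carry_out", "data": {"deltas": [{"delta_pos": [0,0,0],"rot": [-0.02,0.001,0.033]},{"delta_pos": [0.022,-0.029,0],"rot": [0,0,0]},{"delta_pos": [0.022,-0.029,0],"rot": [0,0,0]},{"delta_pos": [0.022,-0.029,0],"rot": [0,0,0]},{"delta_pos": [0.023,-0.03,0],"rot": [0,0,0]},{"delta_pos": [0,0,0.04],"rot": [0,0,0]},{"delta_pos": [0,0,0.04],"rot": [0,0,0]},{"delta_pos": [0,0,0.04],"rot": [0,0,0]},{"delta_pos": [0,0,0.006],"rot": [0,0,0]},{"delta_pos": [0,0,0],"rot": [0,0,0]}]}}

```text
clock: 3.9
tool_pos: [613.1, 138.6, 109.7]
tcp_rot: [-0.026, 0.999, 0.035, -0.001]
ft_force: [0.1, 0.2, 0.1]
gripper_width: 0.001
grasp_force: 0.0
```

Run:
```python
from cell import env, imaging
import cv2, numpy as np
from h import rot
s=env.state(); print(s['clock'],s['tool_pos'],rot(s['tcp_rot']).round(4),s['ft_force'])
p,d=imaging.snapshot("wrist"); cv2.imwrite("pics/w2.png",p[:,:,::-1])
```

```text
3.9 [613.08962581 138.64616034 109.72805792] [[ 9.976e-01  6.960e-02 -2.900e-03]
 [ 6.970e-02 -9.962e-01  5.140e-02]
 [ 7.000e-04 -5.140e-02 -9.987e-01]] [0.05632522 0.24304204 0.0654432 ]
```

View pics/w2.png

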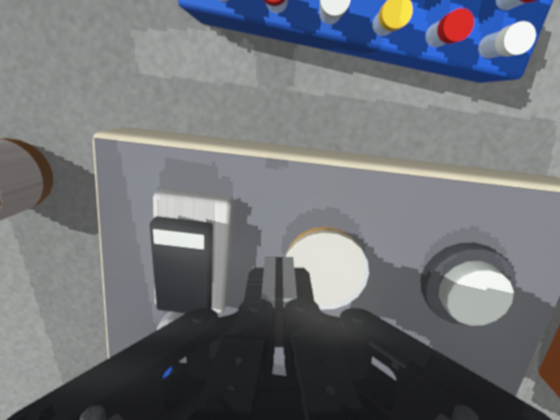

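The arm stopped short: its tip is over the left edge of the dish, with the rocker at (182,262). The tool has tilted slightly, so I'm checking the joints before going on.

```bash
cat > rel.py <<'E'
import sys
from h import *
from cell import env
s=env.state(); M=rot(s['tcp_rot']); y=-0.04
D=np.array([[np.cos(y),np.sin(y),0],[np.sin(y),-np.cos(y),0],[0,0,-1]])
t=np.array([float(a) for a in sys.argv[1:4]])
print('t',s['clock'],'q',s['q'].round(3),'qd',np.abs(s['qd']).max().round(3),'pos',s['tool_pos'].round(1),'F',s['ft_force'].round(1))
print('rotvec tool',R.from_matrix(M.T@D).as_rotvec().round(4),'shift after rot (mm)',(D.T@(t-s['tool_pos'])).round(1))
E
python3 rel.py 617 196 109
```

```text
t 3.95 q [ 0.07   0.491 -0.024  1.054  0.052  3.141] qd 0.008 pos [613.5 138.9 110.3] F [0.2 0.8 0.6]
rotvec tool [-0.0516  0.0009  0.11  ] shift after rot (mm) [  1.2 -57.2   1.3]
```

Joint 6 has hit its limit at 3.14 rad. I'll turn the tool by a half turn, which is equivalent for pressing.

>>> {"op": "carry_out", "data": {"deltas": [{"delta_pos": [0,0,-0.02],"rot": [-0.051,0,0]},{"delta_pos": [0,0,0],"rot": [0,0,-0.18]},{"delta_pos": [0,0,0],"rot": [0,0,-0.18]},{"delta_pos": [0,0,0],"rot": [0,0,-0.18]},{"delta_pos": [0,0,0],"rot": [0,0,-0.18]},{"delta_pos": [0,0,0],"rot": [0,0,-0.18]},{"delta_pos": [0,0,0],"rot": [0,0,-0.18]},{"delta_pos": [0,0,0],"rot": [0,0,-0.18]},{"delta_pos": [0,0,0],"rot": [0,0,-0.18]},{"delta_pos": [0,0,0],"rot": [0,0,-0.18]}]}}

```text
clock: 5.2
tool_pos: [614.1, 132.2, 130.6]
tcp_rot: [-0.001, 0.658, 0.753, 0.003]
ft_force: [-0.3, 0.2, 0.2]
gripper_width: -0.001
grasp_force: 0.0
```

>>> {"op": "carry_out", "data": {"deltas": [{"delta_pos": [0,0,0],"rot": [0,0,-0.18]},{"delta_pos": [0,0,0],"rot": [0,0,-0.18]},{"delta_pos": [0,0,0],"rot": [0,0,-0.18]},{"delta_pos": [0,0,0],"rot": [0,0,-0.18]},{"delta_pos": [0,0,0],"rot": [0,0,-0.18]},{"delta_pos": [0,0,0],"rot": [0,0,-0.18]},{"delta_pos": [0,0,0],"rot": [0,0,-0.18]},{"delta_pos": [0,0,0],"rot": [0,0,-0.15]},{"delta_pos": [0,0,0],"rot": [0,0,0]},{"delta_pos": [0,0,0],"rot": [0,0,0]}]}}

```text
clock: 6.45
tool_pos: [613.7, 132.3, 129.5]
tcp_rot: [0.0, 0.017, 1.0, 0.003]
ft_force: [-0.2, 0.4, -0.5]
gripper_width: -0.0
grasp_force: 0.0
```

```bash
sed -i 's/y=-0.04/y=np.pi-0.04/' rel.py; python3 rel.py 617 196 109
```

```text
t 6.45 q [0.08  0.481 0.014 1.103 0.005 0.114] qd 0.01 pos [613.7 132.3 129.5] F [-0.2  0.4 -0.5]
rotvec tool [0.0052 0.0007 0.0058] shift after rot (mm) [-0.7 63.8 20.5]
```

>>> {"op": "carry_out", "data": {"deltas": [{"delta_pos": [0,0,0],"rot": [0.005,0.001,0.006]},{"delta_pos": [0,0.016,0],"rot": [0,0,0]},{"delta_pos": [0,0.016,0],"rot": [0,0,0]},{"delta_pos": [0,0.016,0],"rot": [0,0,0]},{"delta_pos": [-0.001,0.016,0],"rot": [0,0,0]},{"delta_pos": [0,0,0],"rot": [0,0,0]},{"delta_pos": [0,0,0.011],"rot": [0,0,0]},{"delta_pos": [0,0,0.011],"rot": [0,0,0]},{"delta_pos": [0,0,0.011],"rot": [0,0,0]},{"delta_pos": [0,0,0],"rot": [0,0,0]}]}}

```text
clock: 7.7
tool_pos: [616.0, 195.9, 94.4]
tcp_rot: [-0.002, 0.019, 1.0, -0.0]
ft_force: [-0.6, 0.3, 0.1]
gripper_width: 0.0
grasp_force: 0.0
```

```bash
python3 rel.py 617 196 80;  python3 - <<'E'
from cell import env, imaging
import cv2, numpy as np
p,d=imaging.snapshot("scene"); cv2.imwrite("pics/s2.png",cv2.resize(p[160:360,220:460,::-1],None,fx=3,fy=3))
E
```

```text
t 7.7 q [0.182 0.536 0.014 1.052 0.    0.219] qd 0.028 pos [616.  195.9  94.4] F [-0.6  0.3  0.1]
rotvec tool [-0.0004 -0.0034  0.0029] shift after rot (mm) [-1.   0.2 14.4]
```

View pics/s2.png

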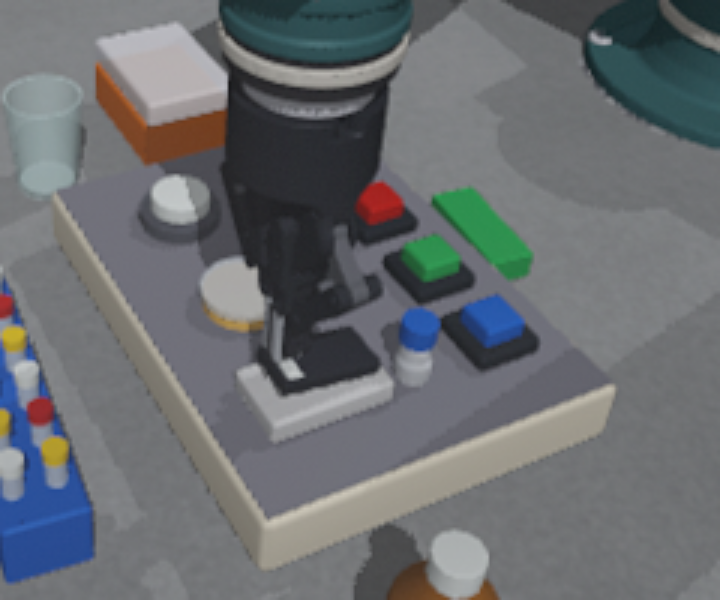

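The fingertips are just above the white bar, at about (285,365) in the crop. Now pressing down.

>>> {"op": "carry_out", "data": {"deltas": [{"delta_pos": [-0.001,0,0.004],"rot": [0,0,0]},{"delta_pos": [0,0,0.002],"rot": [0,0,0]},{"delta_pos": [0,0,0.002],"rot": [0,0,0]},{"delta_pos": [0,0,0.001],"rot": [0,0,0]},{"delta_pos": [0,0,0.001],"rot": [0,0,0]},{"delta_pos": [0,0,0.001],"rot": [0,0,0]},{"delta_pos": [0,0,0.001],"rot": [0,0,0]},{"delta_pos": [0,0,0],"rot": [0,0,0]},{"delta_pos": [0,0,0],"rot": [0,0,0]},{"delta_pos": [0,0,0],"rot": [0,0,0]}]}}

```text
clock: 9.0
tool_pos: [617.4, 196.2, 83.5]
tcp_rot: [-0.001, 0.018, 1.0, 0.0]
ft_force: [-0.7, -0.8, 0.6]
gripper_width: -0.005
grasp_force: 0.0
```

>>> {"op": "carry_out", "data": {"deltas": [{"delta_pos": [0,0,0.001],"rot": [0,0,0]},{"delta_pos": [0,0,0.001],"rot": [0,0,0]},{"delta_pos": [0,0,0.001],"rot": [0,0,0]},{"delta_pos": [0,0,0.001],"rot": [0,0,0]},{"delta_pos": [0,0,0],"rot": [0,0,0]},{"delta_pos": [0,0,0],"rot": [0,0,0]},{"delta_pos": [0,0,0],"rot": [0,0,0]},{"delta_pos": [0,0,0],"rot": [0,0,0]},{"delta_pos": [0,0,0],"rot": [0,0,0]},{"delta_pos": [0,0,0],"rot": [0,0,0]}]}}

```text
clock: 10.25
tool_pos: [618.3, 196.3, 80.4]
tcp_rot: [0.0, 0.018, 1.0, 0.0]
ft_force: [3.8, -0.3, 10.5]
gripper_width: -0.0
grasp_force: 5.1
```

The rocker is at its stop: 10.5 N, and the force direction matches a slope of about 0.3 rad. Now lifting and going to the blue key.

>>> {"op": "carry_out", "data": {"deltas": [{"delta_pos": [0,0,-0.02],"rot": [0,0,0]},{"delta_pos": [0,0,-0.02],"rot": [0,0,0]},{"delta_pos": [0.03,0.001,0],"rot": [0,0,0]},{"delta_pos": [0.03,0.001,0],"rot": [0,0,0]},{"delta_pos": [0.03,0.001,0],"rot": [0,0,0]},{"delta_pos": [0.03,0.001,0],"rot": [0,0,0]},{"delta_pos": [0.022,0,0],"rot": [0,0,0]},{"delta_pos": [0,0,0.016],"rot": [0,0,0]},{"delta_pos": [0,0,0.016],"rot": [0,0,0]},{"delta_pos": [0,0,0],"rot": [0,0,0]}]}}

```text
clock: 11.5
tool_pos: [474.5, 205.2, 86.8]
tcp_rot: [-0.002, 0.018, 1.0, -0.0]
ft_force: [0.2, 0.4, -0.1]
gripper_width: 0.001
grasp_force: 0.0
```

```bash
python3 rel.py 476.5 206.5 66;  python3 - <<'E'
from cell import env, imaging
import cv2, numpy as np
p,d=imaging.snapshot("scene"); cv2.imwrite("pics/s3.png",cv2.resize(p[160:360,220:460,::-1],None,fx=3,fy=3))
E
```

```text
t 11.5 q [ 0.25   0.342 -0.347  0.887  0.001  0.287] qd 0.036 pos [474.5 205.2  86.8] F [ 0.2  0.4 -0.1]
rotvec tool [-0.0007 -0.0047  0.0034] shift after rot (mm) [-2.   1.4 20.8]
```

View pics/s3.png

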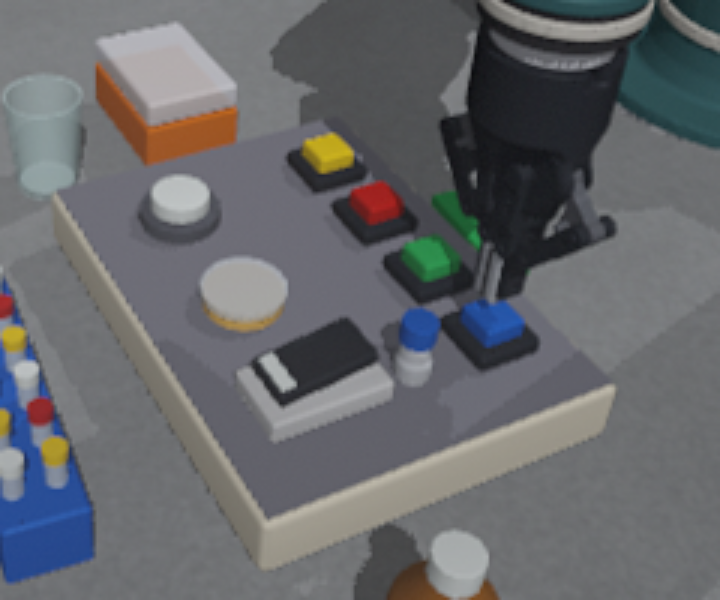

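The rocker is tipped to on, with its bar end down. The fingertips are above the blue key, at about (490,295) in the crop, and nothing has shifted. Now pressing the blue key.

>>> {"op": "carry_out", "data": {"deltas": [{"delta_pos": [-0.002,0.001,0.006],"rot": [0,0,0]},{"delta_pos": [0,0,0.005],"rot": [0,0,0]},{"delta_pos": [0,0,0.002],"rot": [0,0,0]},{"delta_pos": [0,0,0.002],"rot": [0,0,0]},{"delta_pos": [0,0,0.002],"rot": [0,0,0]},{"delta_pos": [0,0,0.002],"rot": [0,0,0]},{"delta_pos": [0,0,0.001],"rot": [0,0,0]},{"delta_pos": [0,0,0.001],"rot": [0,0,0]},{"delta_pos": [0,0,0],"rot": [0,0,0]},{"delta_pos": [0,0,0],"rot": [0,0,0]}]}}

```text
clock: 12.8
tool_pos: [477.9, 206.4, 66.8]
tcp_rot: [-0.001, 0.018, 1.0, 0.0]
ft_force: [-0.2, 0.2, 0.5]
gripper_width: 0.003
grasp_force: 0.0
```

>>> {"op": "carry_out", "data": {"deltas": [{"delta_pos": [0,0,0.001],"rot": [0,0,0]},{"delta_pos": [0,0,0.001],"rot": [0,0,0]},{"delta_pos": [0,0,0.001],"rot": [0,0,0]},{"delta_pos": [0,0,0],"rot": [0,0,0]},{"delta_pos": [0,0,0],"rot": [0,0,0]},{"delta_pos": [0,0,0],"rot": [0,0,0]},{"delta_pos": [0,0,0],"rot": [0,0,0]},{"delta_pos": [0,0,0],"rot": [0,0,0]},{"delta_pos": [0,0,0],"rot": [0,0,0]},{"delta_pos": [0,0,0],"rot": [0,0,0]}]}}

```text
clock: 14.05
tool_pos: [478.2, 206.5, 65.4]
tcp_rot: [0.0, 0.018, 1.0, 0.0]
ft_force: [-7.4, -2.1, 30.0]
gripper_width: -0.001
grasp_force: 14.9
```

30 N means the key has bottomed out. Now lifting and going to the white button.

>>> {"op": "carry_out", "data": {"deltas": [{"delta_pos": [0,0,-0.028],"rot": [0,0,0]},{"delta_pos": [0,0,-0.028],"rot": [0,0,0]},{"delta_pos": [-0.0235,-0.037,0],"rot": [0,0,0]},{"delta_pos": [-0.0235,-0.037,0],"rot": [0,0,0]},{"delta_pos": [-0.0235,-0.037,0],"rot": [0,0,0]},{"delta_pos": [-0.0235,-0.037,0],"rot": [0,0,0]},{"delta_pos": [-0.0235,-0.037,0],"rot": [0,0,0]},{"delta_pos": [0,0,0.016],"rot": [0,0,0]},{"delta_pos": [0,0,0.016],"rot": [0,0,0]},{"delta_pos": [0,0,0],"rot": [0,0,0]}]}}

```text
clock: 15.3
tool_pos: [587.8, 17.2, 86.6]
tcp_rot: [-0.002, 0.018, 1.0, 0.0]
ft_force: [0.7, 0.3, -0.4]
gripper_width: 0.001
grasp_force: 0.0
```

```bash
python3 rel.py 588 17 62;  python3 - <<'E'
from cell import env, imaging
import cv2, numpy as np
p,d=imaging.snapshot("scene"); cv2.imwrite("pics/s4.png",cv2.resize(p[160:360,220:460,::-1],None,fx=3,fy=3))
E
```

```text
t 15.3 q [-0.109  0.45  -0.165  0.96  -0.    -0.072] qd 0.03 pos [587.8  17.2  86.6] F [ 0.7  0.3 -0.4]
rotvec tool [ 0.0002 -0.0037  0.0032] shift after rot (mm) [-0.2 -0.1 24.6]
```

View pics/s4.png

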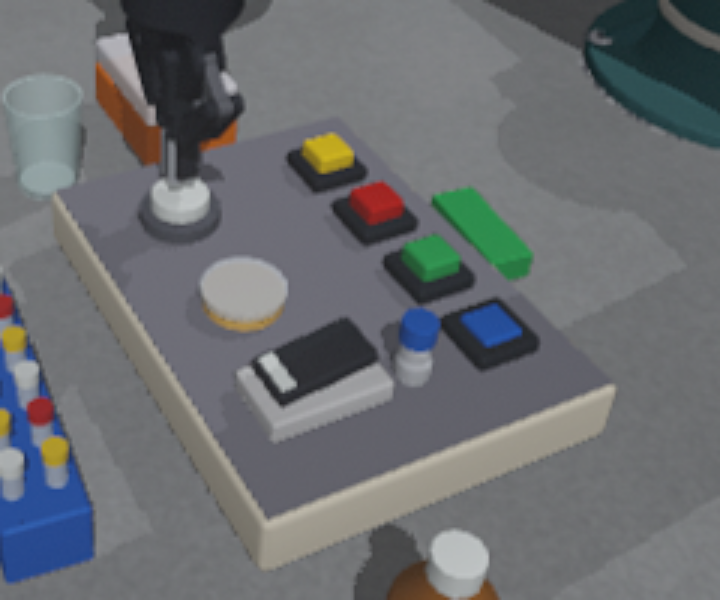

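The blue key is now sunk, the rocker is on, and the fingertips are over the button at about (180,180) in the crop. Now pressing it.

>>> {"op": "carry_out", "data": {"deltas": [{"delta_pos": [0,0,0.007],"rot": [0,0,0]},{"delta_pos": [0,0,0.005],"rot": [0,0,0]},{"delta_pos": [0,0,0.003],"rot": [0,0,0]},{"delta_pos": [0,0,0.003],"rot": [0,0,0]},{"delta_pos": [0,0,0.003],"rot": [0,0,0]},{"delta_pos": [0,0,0.002],"rot": [0,0,0]},{"delta_pos": [0,0,0.001],"rot": [0,0,0]},{"delta_pos": [0,0,0],"rot": [0,0,0]},{"delta_pos": [0,0,0],"rot": [0,0,0]},{"delta_pos": [0,0,0],"rot": [0,0,0]}]}}

```text
clock: 16.6
tool_pos: [588.6, 17.2, 65.6]
tcp_rot: [0.0, 0.018, 1.0, -0.0]
ft_force: [-11.2, 1.8, 33.3]
gripper_width: 0.002
grasp_force: 16.3
```

Measured height was about 74 mm when up, so 65.6 mm with 33 N is the stop after 8 mm of travel. I'll ease off very slightly, let it settle and check.

>>> {"op": "carry_out", "data": {"deltas": [{"delta_pos": [0,0,-0.0005],"rot": [0,0,0]},{"delta_pos": [0,0,0],"rot": [0,0,0]},{"delta_pos": [0,0,0],"rot": [0,0,0]},{"delta_pos": [0,0,0],"rot": [0,0,0]},{"delta_pos": [0,0,0],"rot": [0,0,0]},{"delta_pos": [0,0,0],"rot": [0,0,0]},{"delta_pos": [0,0,0],"rot": [0,0,0]},{"delta_pos": [0,0,0],"rot": [0,0,0]},{"delta_pos": [0,0,0],"rot": [0,0,0]},{"delta_pos": [0,0,0],"rot": [0,0,0]}]}}

```text
clock: 17.85
tool_pos: [588.6, 17.3, 65.7]
tcp_rot: [-0.0, 0.018, 1.0, 0.0]
ft_force: [-9.2, 1.9, 26.9]
gripper_width: 0.002
grasp_force: 13.4
```

```bash
python3 rel.py 588 17 62;  python3 - <<'E'
from cell import env, imaging
import cv2, numpy as np
p,d=imaging.snapshot("scene"); cv2.imwrite("pics/s5.png",cv2.resize(p[160:360,220:460,::-1],None,fx=3,fy=3))
E
```

```text
t 17.85 q [-0.109  0.466 -0.2    0.905  0.    -0.072] qd 0.002 pos [588.6  17.3  65.7] F [-9.2  1.9 26.9]
rotvec tool [ 0.     -0.0001  0.0034] shift after rot (mm) [ 0.6 -0.3  3.7]
```

View pics/s5.png

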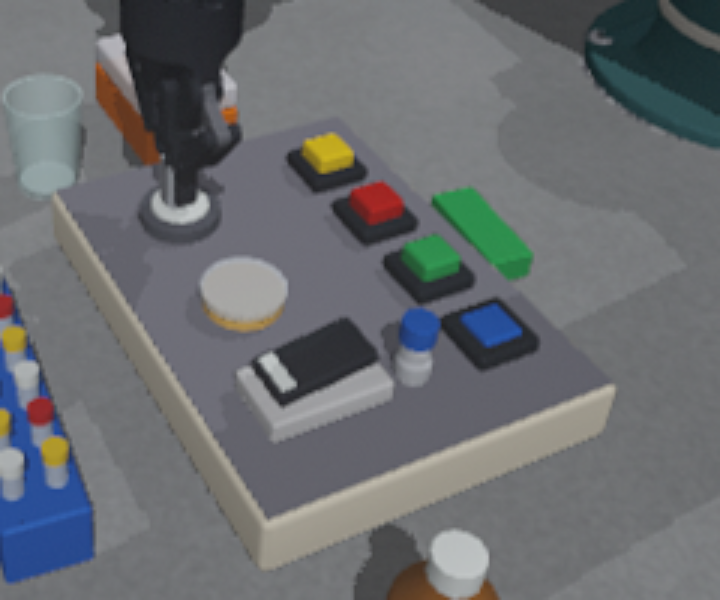

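The button is sunk into its collar and held at 27 N, with the rocker on, the blue key in and everything else in place. Handing in.

```bash
python3 -c "
from cell import env
print(env.close_job())"
```

```text
the job is handed in; nothing more can be done
None
```

The job is handed in at about 18 s: rocker tipped to on, blue key pushed in and the white button still held down at about 27 N, in that order, and the last picture shows the other keys out and nothing shifted; the hand-in returned no verdict.

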